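# Check the stop of the large vial crimper's hand lever

## Task

Before a batch of vials, check that the hand lever of the large crimper (the one with the wider round head and the longer lever) stops short of its fixed bar: with the outside of the fingers, press the lever in by its outer face until it comes up firmly against its stop, without forcing it, hold it there for about a second, then let it spring all the way back out and move clear. Do not grasp anything: keep the fingers off the bar and off the inner side of the lever, leave the small crimper's lever alone, and do not shift the vials, the plate or the jar.

Things in the scene. Friction and masses are not known exactly. Their poses are not given: they have to be found in the camera images.
- big: The LARGE hand crimper for vial caps, bolted down: a dark steel base plate 210 x 100 mm, a grey column, an aluminium body and at its far end a round upright crimping head, 60 mm across, 136 mm above the bench to its rim and 142 mm to the top of its cap. Origin: on the bench, under the axis of the bar, 28 mm short of the column; x points from the handles to the head (the head's axis at x = 105 mm), y to the side where the lever is, z up.
- big_bar: The fixed straight handle (the bar) of that crimper, round, black sleeved for most of its length, 24 mm thick there and 18 mm elsewhere. Origin on its axis, 115 mm above the bench; it runs level along its own -x to x = -164 mm. A stop screw sticks out of it to +y, 30 mm behind the origin, ending 30 mm from the bar's axis.
- big_lever (a joint): Angle of that crimper's hand lever, rad: 0 at rest (splayed out 0.40 rad from the bar), growing as it is pressed in towards the bar; at 0.28 it is on its stop screw, still 20 to 25 mm clear of the bar. It turns about an upright pin at x = 40, y = 30 mm in the crimper's frame. A spring brings it back to 0 whenever it is let go. At the press point it takes about 2.0 N to start and 7 N at the stop; there it turns rigid.
- big_blade: The steel blade of that lever, level, 26 mm tall (102 to 128 mm above the bench), 175 mm long from the pin, 16 mm thick with its lining. Origin: the press point, in the middle of the height of its OUTER face, 129.5 mm from the pin. Its x runs along the blade towards the pin (the free end is about 54 mm to -x), y is the outward normal of the outer face (pressing in is along -y), z up; turns with the lever.
- big_liner: Black rubber lining, 6 mm thick, on the INNER face of that blade (the side towards the bar); same origin and axes as the blade. Not to be touched.
- small: The SMALL hand crimper for vial caps, bolted down: a dark steel base plate 210 x 100 mm, a grey column, an aluminium body and at its far end a round upright crimping head, 32 mm across, 136 mm above the bench to its rim and 142 mm to the top of its cap. Origin: on the bench, under the axis of the bar, 28 mm short of the column; x points from the handles to the head (the head's axis at x = 105 mm), y to the side where the lever is, z up.
- small_bar: The fixed straight handle (the bar) of that crimper, round, black sleeved for most of its length, 24 mm thick there and 18 mm elsewhere. Origin on its axis, 115 mm above the bench; it runs level along its own -x to x = -132 mm. A stop screw sticks out of it to +y, 30 mm behind the origin, ending 30 mm from the bar's axis.
- small_lever (a joint): Angle of that crimper's hand lever, rad: 0 at rest (splayed out 0.40 rad from the bar), growing as it is pressed in towards the bar; at 0.28 it is on its stop screw, still 20 to 25 mm clear of the bar. It turns about an upright pin at x = 40, y = 30 mm in the crimper's frame. A spring brings it back to 0 whenever it is let go. At the press point it takes about 2.5 N to start and 9 N at the stop; there it turns rigid.
- small_blade: The steel blade of that lever, level, 26 mm tall (102 to 128 mm above the bench), 140 mm long from the pin, 16 mm thick with its lining. Origin: the press point, in the middle of the height of its OUTER face, 103.6 mm from the pin. Its x runs along the blade towards the pin (the free end is about 45 mm to -x), y is the outward normal of the outer face (pressing in is along -y), z up; turns with the lever.
- small_liner: Black rubber lining, 6 mm thick, on the INNER face of that blade (the side towards the bar); same origin and axes as the blade. Not to be touched.
- big_vial: Loose capped glass vial, 23 mm across, 58 mm tall, standing on the base plate (12 mm above the bench) under the large head. Origin: centre of its underside.
- small_vial: Loose capped glass vial, 16 mm across, 34 mm tall, standing on a white riser (36 mm above the bench) under the small head. Origin: centre of its underside.
- plate: Loose white deep-well plate, 86 x 128 x 36 mm, on the bench beyond the crimpers. Origin: centre of its underside.
- bottle: Loose clear jar with a white cap, 52 mm across, 95 mm tall, on the bench between the crimpers' heads. Origin: centre of its underside.
Things that resemble listed ones, but are neither listed nor needed, are in the scene too. Several things have the shape of the plate; the one meant has the colours described above.

How it is judged:
On the way:
1. the large crimper's lever is pressed in by the fingers onto its stop and held there (value of joint big_lever above 0.255 rad and contact force between the fingers and big_blade above 2 N), for 0.5 s.
At the end, for the whole second after the job is handed in: After the lever was held against its stop (beyond 0.255 rad) for half a second, it is back out at rest (below 0.04 rad), the small crimper's lever is at rest too (below 0.04 rad), and both vials, the plate and the jar stand upright within 15 mm of where they were (value of joint each of big_lever, small_lever below 0.04 rad and distance of each of big_vial, small_vial, plate, bottle from where it was at the start of the episode below 0.015 m and angle between each of big_vial, small_vial, plate, bottle's own z axis and vertical below 0.1 rad); the robot touches nothing.
It fails at once if the small crimper's lever is pressed (beyond 0.06 rad) (value of joint small_lever above 0.06 rad).
It fails at once if the fingers press on the bar or on the lever's inner lining, as in a grasp (over 1.5 N) (contact force between the fingers and big_bar above 1.5 N or contact force between the fingers and big_liner above 1.5 N).
It fails at once if the lever is forced (over 45 N) (contact force between anything else and big_blade above 45 N).
It fails at once if a vial, the plate or the jar is shifted or lifted (over 25 mm) (distance of any of big_vial, small_vial, plate, bottle from where it was at the start of the episode above 0.025 m).
It also fails if it takes over 42 s, if anything falls off the work surface, if the arm or the gripper's body presses on something with over 40 N, if the wrist force passes 120 N, or if a joint passes its speed limit or range.

## Robot

A 7-joint arm with a two-finger parallel gripper is mounted at the origin on the work surface. World frame = base frame: x ahead of the robot, y to its left, z up, the work surface at z = 0. Lengths are in m, angles in rad, forces in N, time in s.
With the tool pointing down it reaches from about 0.35 to 0.775 m from the base axis. Payload 3.1 kg.
Tool frame: the origin (TCP) lies at the very end of the fingers, on their centre line; the grasp point (between the pads) lies 19 mm behind it (manip.grasp_offset is the distance from the TCP to the grasp point, in m); z points along the fingers, y is the direction in which the jaws open and shut (so a half turn about z gives the same grasp; the last joint's range is limited). The gripper opens to 85 mm and grips with 20 to 120 N. Pads are 22 mm wide; open, the fingers measure 114 mm over their backs; the gripper's body (76 mm by 85 mm) begins 54 mm behind the grasp point. The pads swing forward as they close: fully open they stand 13 mm farther back than shut.
Start: joints at [1.112, 0.311, 0.014, 1.512, -0.004, 1.319, -0.027], TCP at [0.223, -0.503, 0.231] pointing down, gripper open.
Joint ranges: [-2.7, 2.7], [-0.3, 1.91], [-1.27, 1.3], [0.12, 2.57], [-1.44, 4.58], [0.2, 2.03], [-3.05, 3.05]. Speed limits (rad/s): [2.79, 2.79, 3.14, 3.14, 3.14, 3.14, 3.14].

## Interface

Orientations are given as [roll, pitch, yaw] about the fixed x, y, z axes, in that order (R = Rz(yaw) Ry(pitch) Rx(roll)).
In Python, from bench import manip, eyes gives the robot as it stands.
- The arm moves only by the shell command python3 -m jog 'ROWS' [OPENING]. ROWS is JSON, one flat list of numbers, 6 for each row, row after row: the shift along the world's x, y, z as a fraction of full scale, then the turn, a rotation vector about the world's x, y, z as a fraction of full scale. A call has 1 to 20 rows; each row shifts and turns the commanded pose from where the row before left it; what a row does not reach is not made up. Full scale, the value 1, is 0.02 m for a shift and 2 pi rad for a turn. A row lasts 1/12 s, in which the tool goes at most 41.7 mm and 7.16 degrees, less where a joint would pass 70% of its speed; a pose out of reach is approached as far as the arm can. A call with a number of a shift or a turn outside -1 to 1 is refused whole. A call with a gripper value outside its range is refused whole. OPENING is the opening, from -1 (shut) to 1 (fully open), set as the call begins (- or left out, the last holds). The fingers move at their own pace and stop on an object; the grip force is fixed at half the most. Time passes only in rows, so rows that do not move let the fingers close. It gives the time, the measured TCP pose, the force and the opening at its end, in the units of the state.
- manip.read_state(): the state, without advancing time (a new reading comes with each control period).
- eyes.grab_frame(name): name is "scene" or "top" or "wrist"; returns the picture (480x640x3 uint8, red, green, blue); there is no depth.
- eyes.camera_params(name): a dict with "fx", "fy", "cx", "cy" (pixels), "extrinsics" (4x4, takes a point from world to camera coordinates); the wrist camera has in their place "tool_from_camera" (4x4, takes a point from camera to tool coordinates, whose origin is the TCP and whose axes are the flange's). Camera axes: x right, y down, z forward; pixel columns grow to the right and rows downward; lengths in m; the calibration is good to about 2 mm. The wrist camera is an equidistant fisheye: a pixel r from the principal point sees the ray r / f radians off the axis. A picture is of the moment at which its call begins: read the wrist's pose just before it. camera_params takes no time and is no camera call.
- manip.finish_job(): hands the job in, once; it reports no verdict.
The state is a dict: "time_s": time; "joint_pos": joint angles; "joint_velocities": joint speeds; "effort": joint torques, N m; "tool_pos": TCP position; "eef_rot": TCP orientation; "wrist_force": force on the tool from outside, world axes, zero at the start; "ft_torque": the same for the moment, N m; "grip_width": opening from 0.0 (shut) to 1.0 (fully open).
Only numpy, scipy, OpenCV 4.12 (cv2) and the standard library are available. Lean on these libraries where they do the work, as an engineer would, in place of code of your own. Each camera call takes 0.05 s, during which the arm holds its last target. There are 200 camera calls.

## Working session

There is one attempt and no reset: what is moved stays moved. The work goes in short steps, Python scripts to look and compute and a shell command to move; the robot and the scene stay as the last step left them, time stands still between calls to the robot, and variables do not carry over. Pictures are saved under pics/ and viewed, about 8 in all and at most 12, crops included, and the job is handed in when it is done.

```bash
mkdir -p pics; ls
python3 - <<'E'
from bench import manip, eyes
import cv2
for n in ("top","scene"):
    cv2.imwrite(f"pics/{n}0.png", eyes.grab_frame(n)[:,:,::-1])
    p=eyes.camera_params(n); print(n,{k:(v if not hasattr(v,'tolist') else v.round(4).tolist()) if hasattr(v,'tolist') else v for k,v in p.items()})
s=manip.read_state(); print(s)
E
```

```text
pics
top {'fx': 530.3598239521332, 'fy': 530.3598239521332, 'cx': 324.65883333777106, 'cy': 223.99972103570397, 'extrinsics': [[-0.0267, -0.9994, 0.0197, 0.0414], [-0.9896, 0.0237, -0.142, 0.6096], [0.1415, -0.0233, -0.9897, 0.8738], [0.0, 0.0, 0.0, 1.0]]}
scene {'fx': 565.0848871659999, 'fy': 565.0848871659999, 'cx': 310.27414549931194, 'cy': 242.20877010940683, 'extrinsics': [[-0.4425, 0.8965, -0.0228, 0.2414], [0.5326, 0.2423, -0.8109, -0.2442], [-0.7215, -0.371, -0.5847, 1.4969], [0.0, 0.0, 0.0, 1.0]]}
{'time_s': 0.1, 'joint_pos': array([ 1.11231176,  0.31167518,  0.01400526,  1.51288692, -0.00443371,
        1.31921017, -0.02719605]), 'joint_velocities': array([-3.76430507e-05, -2.94755811e-03, -3.38408605e-04, -3.67854590e-03,
        1.35342208e-05, -8.90496647e-04,  2.26964654e-04]), 'effort': array([ 8.06501484e-04, -3.80854869e+01,  1.46772140e-01, -2.31242949e+01,
        1.22904510e-02,  8.06021621e-03, -3.42659098e-05]), 'tool_pos': array([ 0.22240543, -0.50231249,  0.2303175 ]), 'eef_rot': array([-3.13944493e+00,  6.13116102e-05,  4.16845025e-01]), 'wrist_force': array([0.83932157, 0.11566431, 0.41051676]), 'ft_torque': array([-0.02858952,  0.07246136,  0.00976513]), 'grip_width': 1.000577552409448}
```

View pics/top0.png

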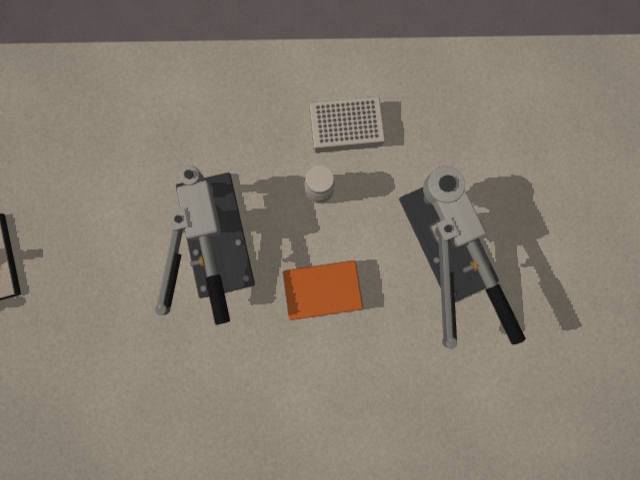

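View pics/scene0.png

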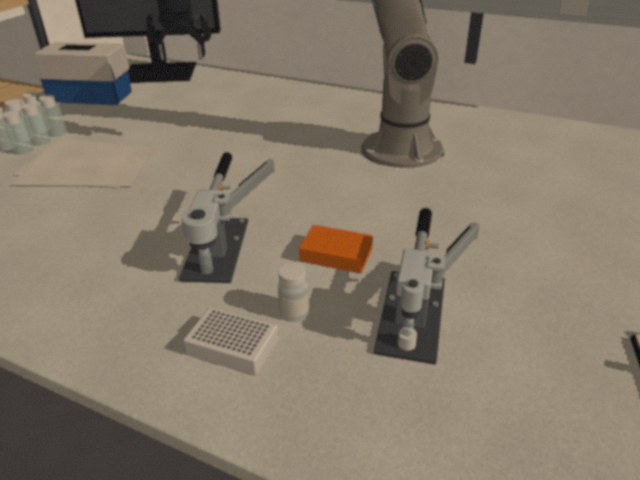

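The top view shows two crimpers. The left one has a head at (189,174) that is about 20 px wide, with a lever of about 90 px. The right one has a head at (445,185) that is about 42 px wide, with a lever of about 115 px. The right one has the wider head and longer lever, so it is the large crimper. I'll confirm this in a crop.

```bash
cat > h.py <<'E'
import numpy as np
from bench import manip, eyes
def ray(n,u,v,z):
    p=eyes.camera_params(n);E=np.array(p["extrinsics"]);R,t=E[:3,:3],E[:3,3]
    d=R.T@np.array([(u-p["cx"])/p["fx"],(v-p["cy"])/p["fy"],1]);c=-R.T@t
    return c+d*(z-c[2])/d[2]
def proj(n,P):
    p=eyes.camera_params(n);E=np.array(p["extrinsics"]);q=E[:3,:3]@P+E[:3,3]
    return np.array([p["fx"]*q[0]/q[2]+p["cx"],p["fy"]*q[1]/q[2]+p["cy"]])
E
python3 - <<'E'
import cv2
i=cv2.imread("pics/top0.png")[150:360,390:590]
cv2.imwrite("pics/crop1.png",cv2.resize(i,None,fx=2.8,fy=2.8,interpolation=cv2.INTER_CUBIC))
E
```

```text
(no output)
```

View pics/crop1.png

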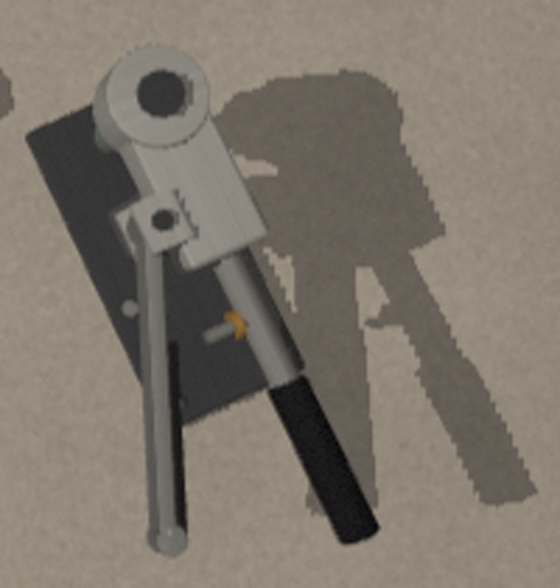

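The crop confirms the right-hand crimper: wide head, long lever, and the stop screw visible on its bar. Next I'll fit its pose.

Run:
```python
from h import *
from scipy.optimize import least_squares
c,s=np.cos(.4),np.sin(.4)
ob=[((163,93),(.105,0,.142)),((163,219),(.04,.03,.134)),((361,528),(-.164,0,.120)),((167,540),(.04-.172*c,.03+.172*s,.128))]
def T(x,P): 
    k,m=np.cos(x[2]),np.sin(x[2]); return np.array([x[0]+k*P[0]-m*P[1],x[1]+m*P[0]+k*P[1],P[2]])
def f(x): return np.concatenate([proj("top",T(x,P))-np.array(p)/2.8-[390,150] for p,P in ob])
for p,P in ob: print(ray("top",p[0]/2.8+390,p[1]/2.8+150,P[2]).round(4))
r=least_squares(f,[.5,-.25,.3]); x=r.x; print("pose",x.round(4),"res",r.fun.round(1))
print("scene px head,pin,levend",[proj("scene",T(x,P)).round(0) for _,P in ob])
for q in (0,.28):
  a=.4-q; d=np.array([-np.cos(a),np.sin(a)]); n=np.array([np.sin(a),np.cos(a)])
  for L in (.1295,.172):
   for off in (0,.008,.016):
    o=np.array([.04,.03])+L*d+off*n; print(q,L,off,T(x,(*o,.115)).round(4))
  k=x[2]; print("normal",np.array([np.cos(k)*n[0]-np.sin(k)*n[1],np.sin(k)*n[0]+np.cos(k)*n[1]]).round(3))
```

```text
[ 0.6561 -0.1667  0.142 ]
[ 0.5862 -0.1646  0.134 ]
[ 0.4134 -0.2677  0.12  ]
[ 0.4107 -0.1577  0.128 ]
pose [ 0.5604 -0.2055  0.3873] res [-0.6 -0.9 -1.2  0.1  0.1  3.2  1.7 -2.4]
scene px head,pin,levend [array([196., 214.]), array([221., 199.]), array([227., 156.]), array([268., 163.])]
0 0.1295 0 [ 0.4566 -0.161   0.115 ]
0 0.1295 0.008 [ 0.4567 -0.153   0.115 ]
0 0.1295 0.016 [ 0.4568 -0.145   0.115 ]
0 0.172 0 [ 0.4141 -0.1605  0.115 ]
0 0.172 0.008 [ 0.4142 -0.1525  0.115 ]
0 0.172 0.016 [ 0.4143 -0.1445  0.115 ]
normal [0.013 1.   ]
0.28 0.1295 0 [ 0.4612 -0.1969  0.115 ]
0.28 0.1295 0.008 [ 0.4591 -0.1891  0.115 ]
0.28 0.1295 0.016 [ 0.457  -0.1814  0.115 ]
0.28 0.172 0 [ 0.4202 -0.2081  0.115 ]
0.28 0.172 0.008 [ 0.4181 -0.2004  0.115 ]
0.28 0.172 0.016 [ 0.416  -0.1927  0.115 ]
normal [-0.264  0.964]
```

```bash
python3 -m jog '[0.59,1,0,0,0,-0.002, 0.59,1,0,0,0,-0.002, 0.59,1,0,0,0,-0.002, 0.59,1,0,0,0,-0.002, 0.59,1,0,0,0,-0.002, 0.59,1,0,0,0,-0.002, 0.59,1,0,0,0,-0.002, 0.59,1,0,0,0,-0.002, 0.59,1,0,0,0,-0.002, 0.59,1,0,0,0,-0.002, 0.59,1,0,0,0,-0.002, 0.59,1,0,0,0,-0.002, 0.59,1,0,0,0,-0.002, 0.59,1,0,0,0,-0.002, 0.59,1,0,0,0,-0.002, 0.59,1,0,0,0,-0.002, 0.59,1,0,0,0,-0.002, 0.59,1,0,0,0,-0.002, 0.59,1,0,0,0,-0.002, 0.59,1,0,0,0,-0.002]' -1
python3 -m jog '[0,0,0,0,0,0, 0,0,0,0,0,0]'
python3 - <<'E'
from h import *; import cv2
s=manip.read_state(); print(s["time_s"],s["tool_pos"],s["eef_rot"],s["wrist_force"],s["grip_width"])
i=eyes.grab_frame("top")[:,:,::-1][130:370,320:580]
cv2.imwrite("pics/crop2.png",cv2.resize(i,None,fx=2.4,fy=2.4,interpolation=cv2.INTER_CUBIC))
E
```

```text
time_s: 1.77
tool_pos: [0.4587, -0.1019, 0.2309]
eef_rot: [-3.141, 0.001, 0.165]
wrist_force: [0.3, -0.3, -0.1]
grip_width: -0.001
time_s: 1.93
tool_pos: [0.4588, -0.1014, 0.2309]
eef_rot: [-3.141, 0.001, 0.169]
wrist_force: [-0.4, -0.9, -0.2]
grip_width: 0.003
1.9333 [ 0.45877433 -0.10142129  0.2308527 ] [-3.14098595e+00  9.39128426e-04  1.69387991e-01] [-0.44735244 -0.94716815 -0.19436673] 0.0028408012091510294
```

View pics/crop2.png

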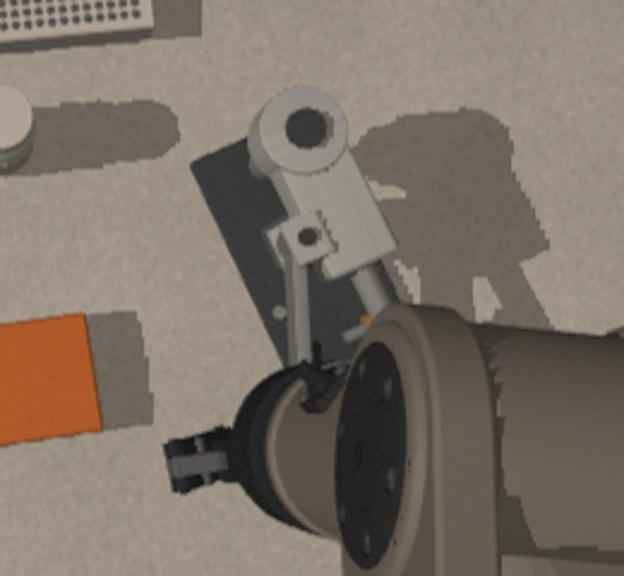

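The shut fingers are at crop (200,460), well outboard of the lever and clear of the orange block. I'll descend to blade height and take a wrist look.

```bash
python3 -m jog '[0,0.2,-0.93,0,0,0, 0,0.2,-0.93,0,0,0, 0,0,-0.93,0,0,0, 0,0,-0.93,0,0,0, 0,0,-0.93,0,0,0, 0,0,-0.93,0,0,0, 0,0,-0.93,0,0,0, 0,0,0,0,0,0, 0,0,0,0,0,0]'
python3 - <<'E'
from h import *; import cv2
cv2.imwrite("pics/w1.png",eyes.grab_frame("wrist")[:,:,::-1])
cv2.imwrite("pics/s1.png",cv2.resize(eyes.grab_frame("scene")[100:300,140:390,::-1],None,fx=3,fy=3))
E
```

```text
time_s: 2.73
tool_pos: [0.4572, -0.0962, 0.1004]
eef_rot: [-3.141, 0.003, 0.163]
wrist_force: [0.1, 1.0, 0.3]
grip_width: -0.001
```

View pics/w1.png

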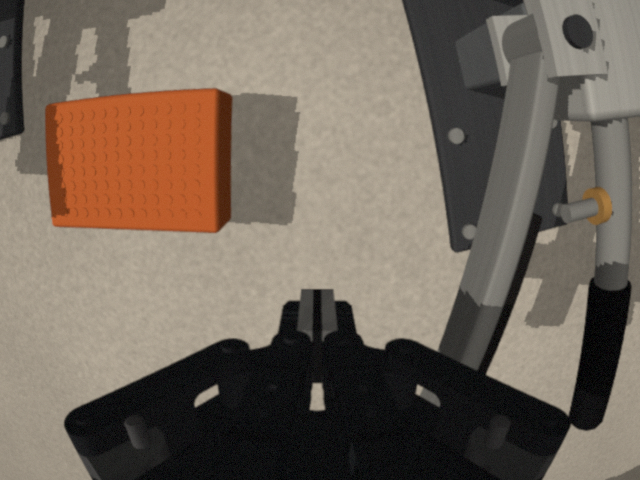

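View pics/s1.png

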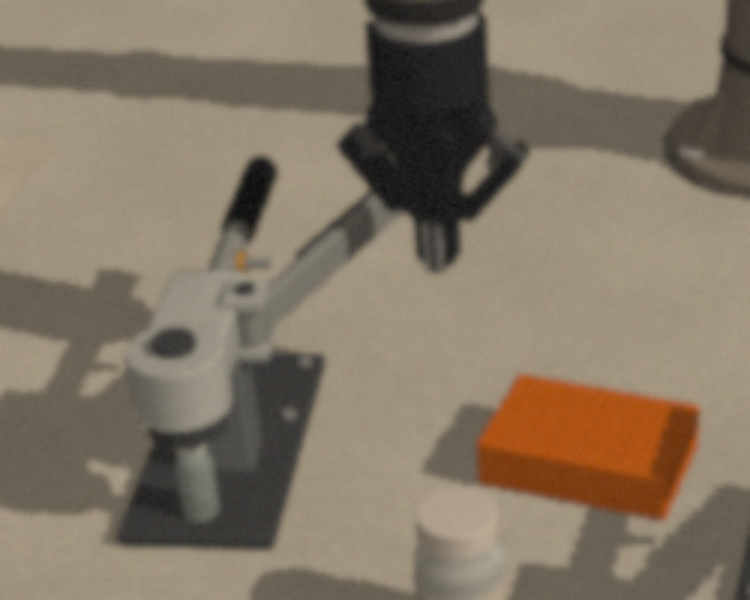

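The wrist view shows the shut fingers at (318,310), with the lever's outer face to the right at (470,300). The orange block and bar are clear. The gripper's knuckle at (500,400) will pass above the blade, so I'll raise 8 mm for clearance and then approach with force checks.

```bash
python3 -m jog '[0,0,0.4,0,0,0, 0,-0.5,0,0,0,0, 0,-0.5,0,0,0,0, 0,-0.4,0,0,0,0, 0,-0.2,0,0,0,0, 0,0,0,0,0,0]'
python3 -m jog '[0,-0.2,0,0,0,0, 0,-0.2,0,0,0,0, 0,-0.2,0,0,0,0, 0,0,0,0,0,0]'
```

```text
time_s: 3.33
tool_pos: [0.4584, -0.1291, 0.1091]
eef_rot: [3.141, 0.0, 0.162]
wrist_force: [0.6, -0.3, 0.1]
grip_width: 0.002
time_s: 3.67
tool_pos: [0.4587, -0.1397, 0.109]
eef_rot: [3.141, 0.0, 0.165]
wrist_force: [-0.6, -0.3, -0.1]
grip_width: 0.002
```

```bash
python3 -m jog '[0,-0.2,0,0,0,0, 0,-0.2,0,0,0,0, 0,0,0,0,0,0]'
python3 -m jog '[0,-0.2,0,0,0,0, 0,-0.2,0,0,0,0, 0,0,0,0,0,0]'
python3 -c "
from h import *;import cv2
cv2.imwrite('pics/w2.png',eyes.grab_frame('wrist')[:,:,::-1])"
```

```text
time_s: 3.92
tool_pos: [0.4584, -0.1467, 0.109]
eef_rot: [-3.141, 0.001, 0.165]
wrist_force: [-0.1, 3.0, 0.4]
grip_width: -0.002
time_s: 4.17
tool_pos: [0.4585, -0.1552, 0.109]
eef_rot: [-3.141, 0.0, 0.165]
wrist_force: [-1.0, 3.5, -0.1]
grip_width: -0.0
```

View pics/w2.png

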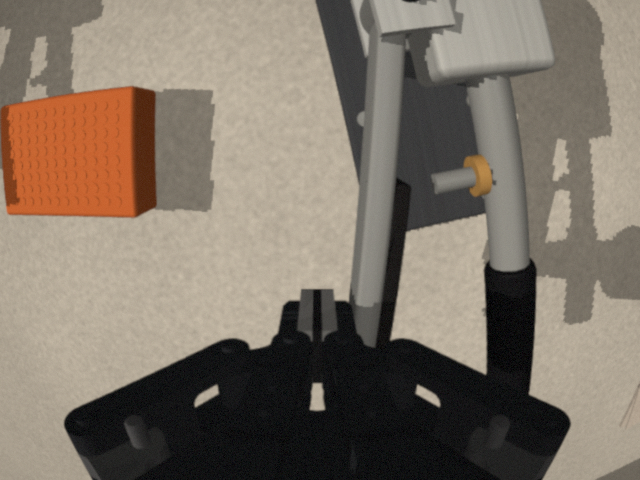

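The finger's back is on the outer face at (352,320), force about 3.5 N, and the bar is well clear. I'll continue in small steps to the stop.

```bash
python3 -m jog '[0,-0.2,0,0,0,0, 0,-0.2,0,0,0,0, 0,-0.2,0,0,0,0, 0,0,0,0,0,0]'
python3 -m jog '[0,-0.2,0,0,0,0, 0,-0.15,0,0,0,0, 0,0,0,0,0,0]'
python3 -m jog '[0,-0.1,0,0,0,0, 0,0,0,0,0,0]'
```

```text
time_s: 4.55
tool_pos: [0.4594, -0.1659, 0.109]
eef_rot: [-3.14, -0.001, 0.166]
wrist_force: [-0.1, 5.6, -0.0]
grip_width: -0.005
time_s: 4.8
tool_pos: [0.4602, -0.1717, 0.109]
eef_rot: [-3.139, -0.003, 0.167]
wrist_force: [2.9, 7.4, -1.0]
grip_width: 0.003
time_s: 4.97
tool_pos: [0.4604, -0.1729, 0.109]
eef_rot: [-3.138, -0.003, 0.168]
wrist_force: [2.4, 7.2, -1.4]
grip_width: -0.004
```

```bash
python3 -m jog '[0,-0.1,0,0,0,0, 0,0,0,0,0,0]'
python3 -m jog '[0,-0.1,0,0,0,0, 0,0,0,0,0,0]'
python3 -m jog '[0,-0.1,0,0,0,0, 0,0,0,0,0,0]'
```

```text
time_s: 5.13
tool_pos: [0.4606, -0.1746, 0.109]
eef_rot: [-3.138, -0.004, 0.169]
wrist_force: [2.9, 8.1, -1.1]
grip_width: -0.0
time_s: 5.3
tool_pos: [0.4608, -0.1755, 0.1091]
eef_rot: [-3.137, -0.004, 0.169]
wrist_force: [2.9, 9.3, -1.0]
grip_width: 0.003
time_s: 5.47
tool_pos: [0.4607, -0.1756, 0.109]
eef_rot: [-3.134, -0.004, 0.171]
wrist_force: [1.2, 11.9, -0.1]
grip_width: 0.002
```

The TCP has stalled at y = -0.1756 while force rises to 12 N, so this looks like the stop. I'll hold about a second with 1 mm more and check by eye.

```bash
python3 -m jog '[0,-0.05,0,0,0,0, 0,0,0,0,0,0, 0,0,0,0,0,0, 0,0,0,0,0,0, 0,0,0,0,0,0, 0,0,0,0,0,0, 0,0,0,0,0,0, 0,0,0,0,0,0, 0,0,0,0,0,0, 0,0,0,0,0,0, 0,0,0,0,0,0, 0,0,0,0,0,0, 0,0,0,0,0,0, 0,0,0,0,0,0]'
python3 -c "
from h import *;import cv2
cv2.imwrite('pics/w3.png',eyes.grab_frame('wrist')[:,:,::-1])"
```

```text
time_s: 6.63
tool_pos: [0.4608, -0.1756, 0.109]
eef_rot: [-3.133, -0.004, 0.172]
wrist_force: [2.4, 13.9, 0.9]
grip_width: 0.0
```

View pics/w3.png

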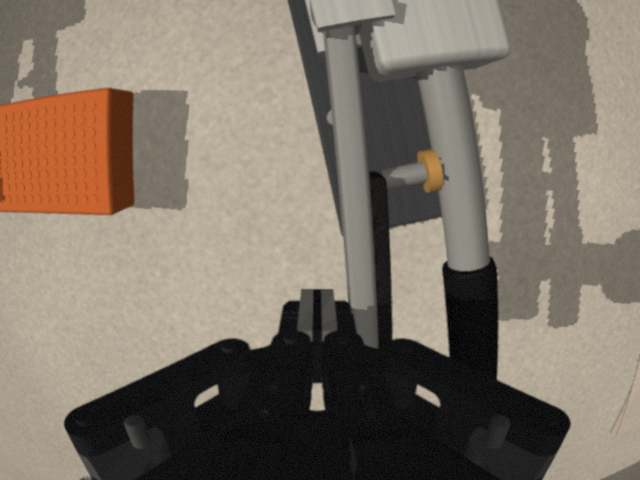

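The lining meets the stop screw tip at (383,180), with a clear gap to the bar. It held for over a second at about 14 N. I'll release now.

```bash
python3 -m jog '[0,0.2,0,0,0,0, 0,0.3,0,0,0,0, 0,0.4,0,0,0,0, 0,0.4,0,0,0,0, 0,0.5,0,0,0,0, 0,0.5,0,0,0,0, 0,0.5,0,0,0,0, 0,0.5,0,0,0,0, 0,0.5,0,0,0,0, 0,0,0,0,0,0, 0,0,1,0,0,0, 0,0,1,0,0,0, 0,0,1,0,0,0, 0,0,1,0,0,0, 0,0,1,0,0,0, 0,0,1,0,0,0, -0.5,0.5,0.5,0,0,0, -1,1,0,0,0,0, -1,1,0,0,0,0, -1,1,0,0,0,0]'
python3 -m jog '[-1,1,0,0,0,0, -1,1,0,0,0,0, -1,1,0,0,0,0, 0,0,0,0,0,0, 0,0,0,0,0,0, 0,0,0,0,0,0]'
python3 -c "
from h import *;import cv2
i=eyes.grab_frame('top')[:,:,::-1]
a=cv2.imread('pics/top0.png'); cv2.imwrite('pics/fin.png',cv2.resize(np.hstack([a[80:360,150:540],i[80:360,150:540]]),None,fx=1.02,fy=1.02))"
```

```text
time_s: 8.35
tool_pos: [0.3882, -0.0369, 0.2394]
eef_rot: [3.141, -0.001, 0.164]
wrist_force: [-0.2, 0.2, 0.5]
grip_width: -0.003
time_s: 8.85
tool_pos: [0.3293, 0.0223, 0.2394]
eef_rot: [3.14, -0.001, 0.165]
wrist_force: [0.3, 0.5, -0.5]
grip_width: -0.003
```

View pics/fin.png

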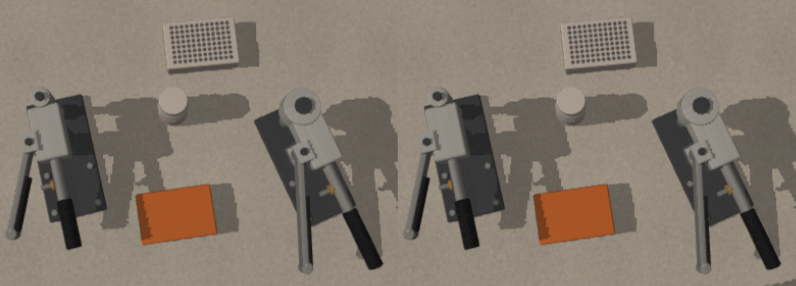

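Before (left) and after (right) match: the big lever is back out, nothing else has moved, and the arm is clear.

```bash
python3 -c "
from bench import manip
print(manip.finish_job())"
```

```text
the job is handed in; nothing more can be done
None
```

I pressed the large crimper's lever in with the backs of the shut fingers on its outer face until it came up against its stop, and then handed the job in. The TCP stalled at y = -0.1756 while the force rose from 9 to about 14 N. I held it there for over a second, let it spring back, and moved clear.

- **At the stop:** the wrist picture showed the lining on the tip of the stop screw, with a clear gap to the bar.
- **After release:** the before and after top pictures look the same. The lever is back out, and the small crimper, plate and jar have not moved. The wrist force was about zero with the arm clear. The clock was at about 9 s of the 42 s allowed.
- **Disagreement:** finger travel from first contact to the stop was about 31 mm, against the roughly 36 mm I expected. I put that down to the loosely known contact point.
- **Not checked:** I did not check the vials in a picture afterwards (the heads hide them from the top camera), but nothing went near them. The joint angle is not readable, so "at the stop" and "back at rest" rest on the force and the pictures.

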